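Sort the flat oval sinkers into their trays

ROBOT

A 7-joint arm with a two-finger parallel gripper is mounted at the origin on the work surface. World frame = base frame: x ahead of the robot, y to its left, z up, the work surface at z = 0. Lengths are in m, angles in degrees, forces in N, time in s.
With the tool pointing down it reaches from about 0.425 to 0.875 m from the base axis. Payload 4.7 kg.
Tool frame: the origin (TCP) lies between the finger pads; the fingertips stand 19 mm ahead of it and the grasp point (between the pads) is the TCP; x points along the fingers, z is the direction in which the jaws open and shut, and the axes are right-handed (so a half turn about x gives the same grasp; the last joint's range is limited). The gripper opens to 87 mm and grips with 3 to 60 N. Pads are 19 mm wide; open, the fingers measure 117 mm over their backs; the gripper's body (75 mm by 190 mm) begins 51 mm behind the grasp point.
Start: joints at [-63.421, 18.392, -4.016, 83.108, 1.295, 78.541, -3.26], TCP at [0.283, 0.585, 0.242] pointing down, gripper open.
Joint ranges: [-163.93, 163.93], [-17.29, 119.83], [-79.2, 71.16], [3.27, 140.29], [-89.18, 269.18], [5.43, 117.66], [-154.24, 154.24]. Speed limits (degrees/s): [147.25, 147.25, 180, 180, 180, 180, 180].

INTERFACE

Orientations are given as [roll, pitch, yaw] about the fixed x, y, z axes, in that order (R = Rz(yaw) Ry(pitch) Rx(roll)).
In Python, from cell import monitor, read_camera, camera_model, env, regions_of gives the robot as it stands. The module is installed in compiled form; this text tells all that it offers.
- The arm moves only by the tool step_arm, never from a script. Its argument "deltas" is a list of rows, each a list of 5 numbers: the gripper's target within -1 to 1 (fully open at 1, half-way at 0, shut at -1), then the shift along the tool's x, y, z in m, then the turn about the tool's x in degrees. A call has 1 to 12 rows; each row is the pose to reach, as a shift and turn from the pose commanded when the call began, along the tool's axes at that moment; what a row does not reach only later rows make up. A row lasts 1/8 s, in which the tool goes at most 62.5 mm and 10.7 degrees, less where a joint would pass 70% of its speed; a pose out of reach is approached as far as the arm can. A call with a gripper value outside its range is refused whole. The fingers move at their own pace and stop on an object; "newtons" is the grip in N (left out, the last holds). Time passes only in rows, so rows that repeat a pose let the fingers close. It gives the time, the measured TCP pose, the force and the opening at its end, in the units of the state.
- monitor.get_obs(): the state, without advancing time (a new reading comes with each control period).
- read_camera(name): name is "scene" or "top" or "wrist"; returns (picture, depth): 480x640x3 uint8, red, green, blue; 480x640 float32, m along the optical axis (not along the pixel's ray), 0 where there is no reading.
- camera_model(name): a dict with "fx", "fy", "cx", "cy" (pixels), "xyz" and "attitude" of the camera in the world. Camera axes: x right, y down, z forward; pixel columns grow to the right and rows downward; lengths in m; the calibration is good to about 2 mm. A picture is of the moment at which its call begins: read the wrist's pose just before it. camera_model takes no time and is no camera call; for the wrist camera it gives the pose at the moment of the call.
- env.sign_off(): hands the job in, once; it reports no verdict.
Trained networks look in the newest picture that a camera, given by its name, has taken for a name from the list of things; names that differ only in an ending like _2 or _b are one class to them, and where a whole thing is asked for, a point or a joint stands for the part that bears it (a point fixed in the world has none). Each returns a list of dicts, best first, with "p" (0 to 1); they miss things now and then, are a little off and sometimes report something else, mostly with a low value. They report only what shows in the picture. A call takes as long as a camera call.
- regions_of(camera, thing): "pixels" (480x640 bool, what is visible of it) and "pixel" ([column, row] in pixels, amid what is visible of it).
The state is a dict: "time_s": time; "qpos": joint angles; "joint_velocities": joint speeds; "effort": joint torques, N m; "tool_pos": TCP position; "tool_rot": TCP orientation; "force": force on the tool from outside, world axes, zero at the start; "wrist_torque": the same for the moment, N m; "grip_width": finger opening in m.
Only numpy, scipy, OpenCV 4.12 (cv2) and the standard library are available. Lean on these libraries where they do the work, as an engineer would, in place of code of your own. Each camera call takes 0.05 s, during which the arm holds its last target. There are 200 camera calls.

TASK

Of the lead castings strewn over the bench, pick out the three flat oval sinkers and lay each in the wooden tray of its own size: the small one in the small tray, the middle one in the middle tray, the large one in the large tray. Each should lie flat on the tray floor, inside the rim and lengthwise with its tray. Soft lead dents, so set them down rather than drop them, and leave the round and bell sinkers, the cutter and the scoop where they lie.

Things in the scene. Friction and masses are not known exactly. Their poses are not given: they have to be found in the camera images.
- oval_small: the small one of three loose flat oval sinkers: grey lead, straight sides and round ends, 46 mm long (its x), 28 mm wide (its y), 18 mm thick (top 2 mm stepped in 2 mm: grip the sides below 16 mm), about 215 g, dark dot near each end. Flat on the bench at any yaw. Origin: centre of its underside, z up. Yaw and yaw + pi look the same. Grip across its width.
- oval_medium: the medium one of three loose flat oval sinkers: grey lead, straight sides and round ends, 60 mm long (its x), 34 mm wide (its y), 18 mm thick (top 2 mm stepped in 2 mm: grip the sides below 16 mm), about 350 g, dark dot near each end. Flat on the bench at any yaw. Origin: centre of its underside, z up. Yaw and yaw + pi look the same. Grip across its width.
- oval_large: the large one of three loose flat oval sinkers: grey lead, straight sides and round ends, 76 mm long (its x), 42 mm wide (its y), 18 mm thick (top 2 mm stepped in 2 mm: grip the sides below 16 mm), about 550 g, dark dot near each end. Flat on the bench at any yaw. Origin: centre of its underside, z up. Yaw and yaw + pi look the same. Grip across its width.
- tray_small: the small one of three shallow oblong beech trays, held firmly to the bench (does not move): outside 76 mm (its x) by 58 mm (its y), inside 68 by 50 mm, walls 4 mm thick, floor 3 mm above the bench, rim 8 mm above the bench (5 mm above the floor). Any yaw. Origin: centre of its underside, on the bench, z up.
- tray_medium: the medium one of three shallow oblong beech trays, held firmly to the bench (does not move): outside 90 mm (its x) by 64 mm (its y), inside 82 by 56 mm, walls 4 mm thick, floor 3 mm above the bench, rim 8 mm above the bench (5 mm above the floor). Any yaw. Origin: centre of its underside, on the bench, z up.
- tray_large: the large one of three shallow oblong beech trays, held firmly to the bench (does not move): outside 106 mm (its x) by 72 mm (its y), inside 98 by 64 mm, walls 4 mm thick, floor 3 mm above the bench, rim 8 mm above the bench (5 mm above the floor). Any yaw. Origin: centre of its underside, on the bench, z up.
- round_sinker: bystander: loose round disc of grey lead, 44 mm across, 18 mm high, lying among the ovals and trays. Origin: centre of its underside. Not an oval: leave it.
- bell_sinker: bystander: loose bell-shaped grey lead sinker standing upright, 38 mm across its foot, 48 mm high, among the ovals and trays. Origin: centre of its underside. Leave it.
- sprue_cutter: bystander: loose plier-like sprue cutter with two dark walnut handles and steel jaws, 190 mm long (its x, jaws at +x), 66 mm wide, 18 mm high, lying beyond the trays on the far right, roughly along y. Origin: middle of its length, on the bench. Leave it.
- scoop: bystander: loose green tin scoop, about 180 mm long (its x, mouth at +x), 56 mm wide, 34 mm high, beyond the trays on the far left, roughly along y. Origin: on the bench, near where handle meets pan. Leave it. (Fixed, further out: brass pot 85 mm high ahead at the back, pin strip back right, vise 125 mm high far left, mould halves far right.)

How it is judged:
By the outcome, as a careful person would: the job done as asked, in the order asked, and still so for the second after the job is handed in, with the robot touching nothing.
It also fails if it takes over 77 s, if anything falls off the work surface, if the arm or the gripper's body presses on something with over 40 N, if the wrist force passes 120 N, or if a joint passes its speed limit or range.

## Working session

There is one attempt and no reset: what is moved stays moved. The work goes in short steps, Python scripts to look and compute and a tool call to move; the robot and the scene stay as the last step left them, time stands still between calls to the robot, and variables do not carry over. Pictures are saved under pics/ and viewed, about 12 in all and at most 16, crops included, and the job is handed in when it is done.

Besides the shell and the picture viewer there is one more tool, called after "Call:" in YAML: its name, and indented under it one key for each argument. step_arm: Moves the arm, as the interface text tells. Its arguments: {"type":"object","properties":{"deltas":{"type":"array"},"newtons":{"type":"number"}},"required":["deltas"]}

```bash
mkdir -p pics
cat > h.py <<'E'
import numpy as np, cv2
from scipy.spatial.transform import Rotation as R
from cell import monitor, read_camera, camera_model, env, regions_of
def cloud(name):
    m=camera_model(name); pic,d=read_camera(name)
    v,u=np.mgrid[:480,:640]
    P=np.stack([(u-m['cx'])/m['fx']*d,(v-m['cy'])/m['fy']*d,d],-1)
    a=np.array(m['attitude'])
    Rm=a if a.shape==(3,3) else R.from_euler('xyz',a,degrees=True).as_matrix()
    return pic,d,P@Rm.T+np.array(m['xyz'])
def save(n,pic): cv2.imwrite(f'pics/{n}.png',cv2.cvtColor(pic,cv2.COLOR_RGB2BGR))
def rect(pts):
    (c,s,a)=cv2.minAreaRect((pts[:,:2]*1000).astype(np.float32))
    if s[0]<s[1]: s=(s[1],s[0]); a+=90
    return np.round(c,1),np.round(s,1),round((a+90)%180-90,1)
E
python3 - <<'E'
from h import *
print(monitor.get_obs()); print(camera_model('top'))
pic,d,W=cloud('top'); save('top0',pic)
for n in ['oval_small','oval_medium','oval_large','tray_small','tray_medium','tray_large','round_sinker','bell_sinker']:
    for r in regions_of('top',n)[:3]:
        m=r['pixels']&(d>0); p=W[m]
        print(n,round(r['p'],2),np.round(r['pixel']),m.sum(),*rect(p),np.round(np.percentile(p[:,2],[5,50,95])*1000,1))
E
```

```text
{'time_s': 0.0, 'qpos': array([-63.42011125,  18.43946158,  -4.01641456,  83.17387986,
         1.29636734,  78.53890303,  -3.26167022]), 'joint_velocities': array([-0.03059325, -0.01692241,  0.031291  , -0.08573541,  0.00202442,
       -0.02182579,  0.03538379]), 'effort': array([-2.78246225e-04, -4.91281772e+01, -4.03993204e-01, -3.12524021e+01,
       -6.38613151e-02,  4.40274342e-02,  1.85097238e-04]), 'tool_pos': array([0.28243992, 0.5848759 , 0.24046599]), 'tool_rot': array([-176.43680871,   89.89286765, -112.20752973]), 'force': array([-0.06259417, -0.06381007,  0.21152938]), 'wrist_torque': array([-0.02196816, -0.01939812, -0.06546028]), 'grip_width': 0.08731829990062118}
{'fx': 482.5259446338396, 'fy': 482.5259446338396, 'cx': 326.04238156783543, 'cy': 235.3206448513434, 'xyz': array([ 0.48000768, -0.00997598,  0.97912722]), 'attitude': array([-172.01923988,   -0.45191288,  -89.27085169])}
oval_small 0.81 [361. 321.] 299 [448.3 -89. ] [45.8 27.7] 61.9 [14.4 18.  21. ]
oval_medium 0.89 [281. 322.] 470 [446.6  69.9] [59.  33.2] 81.0 [14.8 18.3 21.2]
oval_large 0.85 [168. 322.] 832 [437.4 295.7] [77.8 45.4] -73.9 [ 3.6 18.5 21.3]
tray_small 0.77 [373. 248.] 1019 [ 590.8 -111.4] [75.6 57.3] -16.4 [0.7 4.  9.4]
tray_small 0.29 [283. 248.] 1383 [588.5  79.1] [90.7 64.5] 46.2 [1.  4.2 9.5]
tray_medium 0.64 [282. 248.] 1415 [588.9  78.2] [90.5 65.3] 44.9 [1.  4.2 9.6]
tray_large 0.72 [451. 329.] 2046 [ 431.4 -265.9] [110.3  74.8] -72.6 [0.4 3.7 9.4]
tray_large 0.7 [168. 323.] 761 [437.2 294.2] [75.1 42.1] -73.7 [14.  18.6 21.4]
tray_large 0.19 [373. 246.] 1106 [ 591.7 -112.4] [79.5 60.4] -17.6 [0.2 4.  9.6]
round_sinker 0.59 [449. 252.] 410 [ 582.4 -258.5] [45.5 42.5] 17.6 [ 5.4 17.9 21. ]
round_sinker 0.28 [282. 251.] 1423 [588.8  80.2] [93.2 65. ] 45.1 [0.8 4.2 9.5]
bell_sinker 0.72 [182. 247.] 232 [587.8 271.2] [32.  23.8] -13.8 [10.6 27.9 48.1]
```

View pics/top0.png

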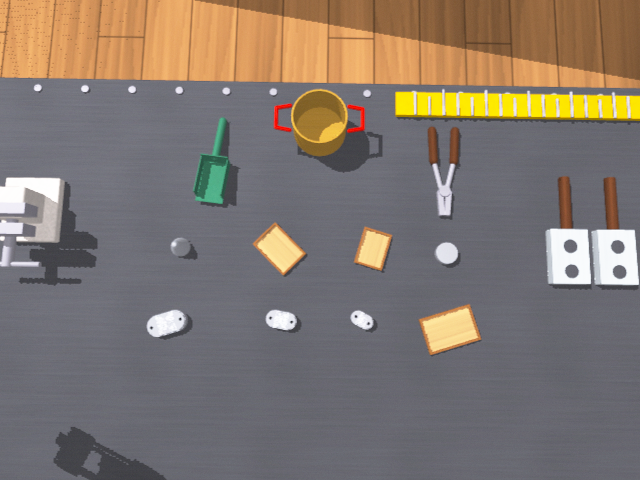

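The top view shows the ovals at pixels (168,322), (281,321) and (361,320). The trays are at (281,248) medium, (373,248) small and (450,329) large. All sizes and heights match the list.

```bash
cat >> h.py <<'E'
def plan(x,y,z,yaw=None):
    """delta from the pose now (mm target); yaw = long axis of the part; prints tool shift and turn"""
    o=monitor.get_obs(); M=R.from_euler('xyz',o['tool_rot'],degrees=True).as_matrix()
    s=M.T@(np.array([x,y,z])/1000-o['tool_pos'])
    t=None
    if yaw is not None:
        zy=np.degrees(np.arctan2(M[1,2],M[0,2]))
        t=-((yaw+90-zy+90)%180-90)   # tool x is down
    print('shift',np.round(s,4),'turn',t,'tilt',np.round(M[:,0],3),'q',np.round(o['qpos'],0),'F',np.round(o['force'],1),'w',round(o['grip_width'],4),'t',o['time_s'])
E
python3 -c "
from h import *
plan(460,250,150,61.9); plan(448.3,-89,150,61.9)"
```

```text
shift [ 0.0915 -0.3055 -0.2248] turn -87.66999062743434 tilt [-0. -0. -1.] q [-63.  18.  -4.  83.   1.  79.  -3.] F [ 0.1  0.2 -0.3] w 0.087 t 0.45
shift [ 0.0916 -0.4424 -0.5352] turn -87.66999062743434 tilt [-0. -0. -1.] q [-63.  18.  -4.  83.   1.  79.  -3.] F [ 0.1  0.2 -0.3] w 0.087 t 0.45
```

Call:
step_arm:
  deltas:
    - [1,0.02,-0.05,-0.037,10]
    - [1,0.05,-0.1,-0.074,20]
    - [1,0.07,-0.15,-0.11,30]
    - [1,0.09,-0.2,-0.148,40]
    - [1,0.09,-0.25,-0.185,50]
    - [1,0.09,-0.3,-0.225,60]
    - [1,0.09,-0.325,-0.28,70]
    - [1,0.09,-0.35,-0.33,80]
    - [1,0.09,-0.375,-0.385,90]
    - [1,0.09,-0.4,-0.435,92.3]
    - [1,0.09,-0.42,-0.485,92.3]
    - [1,0.09,-0.442,-0.535,92.3]

```text
time_s: 1.95
tool_pos: [0.4479, -0.0903, 0.152]
tool_rot: [55.6, 89.9, 27.5]
force: [0.9, 0.0, -0.4]
grip_width: 0.0869
```

Call:
step_arm:
  deltas:
    - [1,0,0,0,0]

```text
time_s: 2.08
tool_pos: [0.4477, -0.0931, 0.1521]
tool_rot: [4.9, 89.9, -23.6]
force: [-0.3, 0.0, -0.1]
grip_width: 0.0869
```

Run:
```python
from h import *
plan(448.3,-89,150,61.9)
pic,d,W=cloud('wrist'); save('w1',pic)
for r in regions_of('wrist','oval_small')[:2]:
    m=r['pixels']&(d>0); p=W[m]
    print(round(r['p'],2),np.round(r['pixel']),m.sum(),*rect(p[p[:,2]>.012]),np.round(np.percentile(p[:,2],[5,50,95])*1000,1))
```

```text
shift [ 0.0021  0.0039 -0.0014] turn -0.4416496539770378 tilt [ 0.001 -0.001 -1.   ] q [-27.  -3.  35. 117.   2.  65. -21.] F [-0.3  0.  -0.1] w 0.0869 t 2.075
0.74 [314. 236.] 1942 [447.9 -88. ] [45.8 27.4] 62.2 [15.2 17.9 19.2]
```

View pics/w1.png

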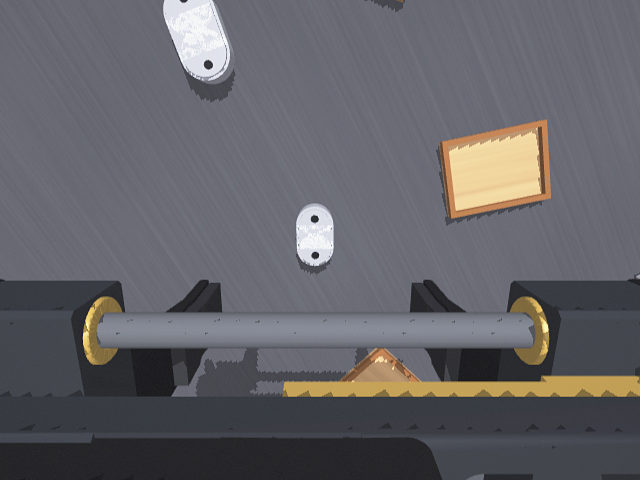

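The wrist view has the small oval at (314,236), lengthwise across the jaws. It agrees with the top view to 1 mm.

```bash
python3 -c "
from h import *
plan(448,-88.3,27,62)"
```

```text
shift [ 0.1247 -0.     -0.0002] turn -0.14390486361122612 tilt [ 0.001  0.001 -1.   ] q [-27.  -3.  34. 117.   2.  65. -22.] F [-0.3  0.8  0.1] w 0.0869 t 2.175
```

Call:
step_arm:
  deltas:
    - [1,0.04,0,0,0]
    - [1,0.08,0,0,0]
    - [1,0.105,0,0,0]
    - [1,0.117,0,0,0]
    - [1,0.1245,0,0,0]
    - [1,0.1245,0,0,0]
    - [1,0.1245,0,0,0]

```text
time_s: 3.05
tool_pos: [0.4489, -0.0885, 0.0278]
tool_rot: [37.6, 89.9, 9.5]
force: [0.2, -0.4, 0.1]
grip_width: 0.0871
```

Call:
step_arm:
  deltas:
    - [0,0,0,0,0]
    - [-0.3,0,0,0,0]
    - [-0.6,0,0,0,0]
    - [-1,0,0,0,0]
    - [-1,0,0,0,0]
    - [-1,0,0,0,0]
    - [-1,0,0,0,0]
    - [-1,0,0,0,0]
  newtons: 25

```text
time_s: 4.05
tool_pos: [0.4482, -0.0887, 0.0271]
tool_rot: [12.4, 90.0, -15.7]
force: [0.6, -0.4, -0.4]
grip_width: 0.028
```

```bash
python3 -c "
from h import *
plan(591,-111.5,100,-16.8)"
```

```text
shift [-0.0729  0.0471  0.1367] turn 78.72742023159682 tilt [ 0. -0. -1.] q [-25.   9.  35. 124.  -7.  49. -14.] F [ 0.6 -0.4 -0.4] w 0.028 t 4.05
```

Call:
step_arm:
  deltas:
    - [-1,-0.02,0,0,0]
    - [-1,-0.05,0,0,0]
    - [-1,-0.073,0.01,0.02,10]
    - [-1,-0.073,0.02,0.05,20]
    - [-1,-0.073,0.03,0.08,30]
    - [-1,-0.073,0.04,0.11,40]
    - [-1,-0.073,0.047,0.1367,50]
    - [-1,-0.073,0.047,0.1367,60]
    - [-1,-0.073,0.047,0.1367,70]
    - [-1,-0.073,0.047,0.1367,78.7]
    - [-1,-0.073,0.047,0.1367,78.7]
    - [-1,-0.073,0.047,0.1367,78.7]

```text
time_s: 5.55
tool_pos: [0.5905, -0.1112, 0.0997]
tool_rot: [-88.8, 90.0, 164.6]
force: [0.3, 0.6, -1.9]
grip_width: 0.0275
```

Run:
```python
from h import *
plan(591,-111.5,30.5,-16.8)
pic,d,W=cloud('wrist'); save('w2',pic)
for n in ['oval_small','tray_small']:
  for r in regions_of('wrist',n)[:1]:
    m=r['pixels']&(d>0); p=W[m]
    print(n,round(r['p'],2),np.round(r['pixel']),m.sum(),*rect(p),np.round(np.percentile(p[:,2],[5,50,95])*1000,1))
plan(591,-111.5,30.5,-16.8)
```

```text
shift [0.0692 0.0006 0.0002] turn 0.18937419629617125 tilt [-0.001  0.    -1.   ] q [-29.  24.  46. 101. -19.  63. -84.] F [ 0.3  0.6 -1.9] w 0.0275 t 5.55
tray_small 0.93 [314. 231.] 6414 [ 599.6 -112.4] [61.  58.7] 73.3 [2.2 3.5 8.8]
shift [0.0695 0.0003 0.0001] turn 0.10149066090849601 tilt [-0.  0. -1.] q [-29.  24.  46. 101. -19.  63. -84.] F [ 0.2  0.  -2.1] w 0.0276 t 5.7
```

View pics/w2.png

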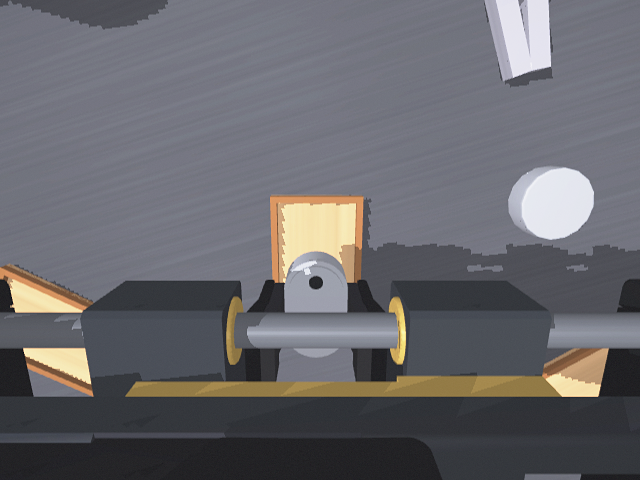

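The sinker is held level and lengthwise over the small tray, with its dot at (316,283) and the tray around (316,240). Lowering.

Call:
step_arm:
  deltas:
    - [-1,0.03,0,0,0]
    - [-1,0.05,0,0,0]
    - [-1,0.06,0,0,0]
    - [-1,0.066,0,0,0]
    - [-1,0.068,0,0,0]
    - [-1,0.0693,0,0,0]
    - [-1,0.0693,0,0,0]
    - [-1,0.0693,0,0,0]

```text
time_s: 6.7
tool_pos: [0.5911, -0.1115, 0.0311]
tool_rot: [113.6, 90.0, 6.8]
force: [-0.1, -0.3, -2.3]
grip_width: 0.0276
```

Call:
step_arm:
  deltas:
    - [-1,0.0005,0,0,0]
    - [-1,0.001,0,0,0]
    - [-1,0.001,0,0,0]

```text
time_s: 7.08
tool_pos: [0.5909, -0.1114, 0.0301]
tool_rot: [159.2, 90.0, 52.4]
force: [-0.9, -0.5, 1.8]
grip_width: 0.0276
```

Call:
step_arm:
  deltas:
    - [-0.25,0,0,0,0]
    - [-0.1,0,0,0,0]
    - [0,0,0,0,0]
    - [0,0,0,0,0]

```text
time_s: 7.58
tool_pos: [0.5909, -0.1115, 0.0297]
tool_rot: [94.6, 90.0, -12.2]
force: [-0.0, 0.9, -0.4]
grip_width: 0.0431
```

Call:
step_arm:
  deltas:
    - [0,-0.02,0,0,0]
    - [0.2,-0.06,0,0,0]
    - [1,-0.1,0,0,0]
    - [1,-0.12,0,0,0]

```text
time_s: 8.07
tool_pos: [0.5921, -0.112, 0.1533]
tool_rot: [107.9, 89.7, 1.1]
force: [0.2, -0.7, -0.1]
grip_width: 0.0647
```

Run:
```python
from h import *
plan(446.8,70,120,81)
pic,d,W=cloud('wrist'); save('w3',pic)
for n in ['oval_small','tray_small']:
  for r in regions_of('wrist',n)[:1]:
    m=r['pixels']&(d>0); p=W[m]
    print(n,round(r['p'],2),np.round(r['pixel']),m.sum(),*rect(p),np.round(np.percentile(p[:,2],[5,50,95])*1000,1))
plan(446.8,70,120,81)
```

```text
shift [ 0.0326 -0.1919 -0.1323] turn 82.20872269091296 tilt [ 0.005  0.    -1.   ] q [-31.  20.  48.  98. -16.  68. -86.] F [ 0.2 -0.7 -0.1] w 0.0647 t 8.075
oval_small 0.87 [312. 245.] 2002 [ 587.8 -108.7] [49.8 28.5] -18.0 [15.9 21.  22.3]
tray_small 0.67 [329. 232.] 5393 [ 589.2 -109.9] [81.  61.3] -16.6 [1.6 3.7 9.1]
shift [ 0.0304 -0.1907 -0.132 ] turn 82.24320465207643 tilt [ 0.002  0.001 -1.   ] q [-31.  20.  47.  98. -16.  68. -86.] F [ 0.2 -0.8 -0.6] w 0.0763 t 8.225
```

View pics/w3.png

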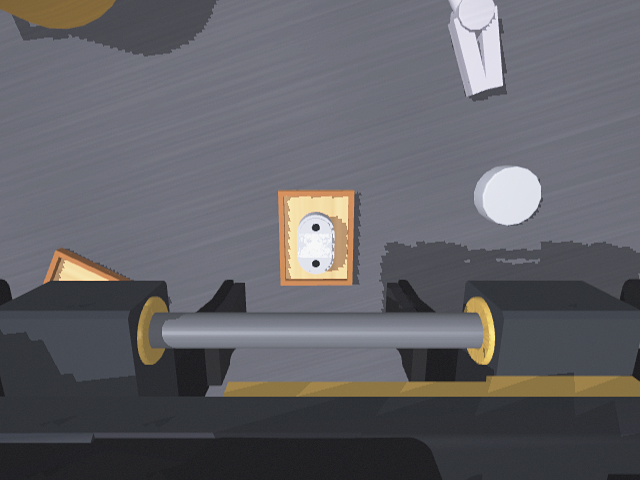

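The small oval lies centred and aligned in its tray at (315,242). Next is the medium one.

Call:
step_arm:
  deltas:
    - [1,0,-0.02,-0.013,-10]
    - [1,0,-0.05,-0.035,-20]
    - [1,0,-0.085,-0.06,-30]
    - [1,0,-0.12,-0.085,-40]
    - [1,0.01,-0.155,-0.11,-50]
    - [1,0.02,-0.191,-0.132,-60]
    - [1,0.03,-0.191,-0.132,-70]
    - [1,0.03,-0.191,-0.132,-80]
    - [1,0.03,-0.191,-0.132,-90]
    - [1,0.03,-0.191,-0.132,-97.8]
    - [1,0.03,-0.191,-0.132,-97.8]
    - [1,0.03,-0.191,-0.132,-97.8]

```text
time_s: 9.72
tool_pos: [0.4454, 0.0699, 0.119]
tool_rot: [-144.8, 89.9, -153.9]
force: [-0.1, -0.2, 0.7]
grip_width: 0.0873
```

Run:
```python
from h import *
pic,d,W=cloud('wrist'); save('w4',pic)
for n in ['oval_medium']:
  for r in regions_of('wrist',n)[:1]:
    m=r['pixels']&(d>0); p=W[m]
    print(n,round(r['p'],2),np.round(r['pixel']),m.sum(),*rect(p[p[:,2]>.012]),np.round(np.percentile(p[:,2],[5,50,95])*1000,1))
plan(446.8,70,27,81)
```

```text
oval_medium 0.86 [320. 248.] 3875 [446.2  70.9] [60.2 33.7] 79.9 [15.3 17.9 19.1]
shift [0.0924 0.0003 0.0011] turn -0.051303038040714455 tilt [-0.001 -0.    -1.   ] q [-48.  -1.  35. 120.   1.  61. -22.] F [ 0.4 -0.5 -0.1] w 0.087 t 9.825
```

View pics/w4.png

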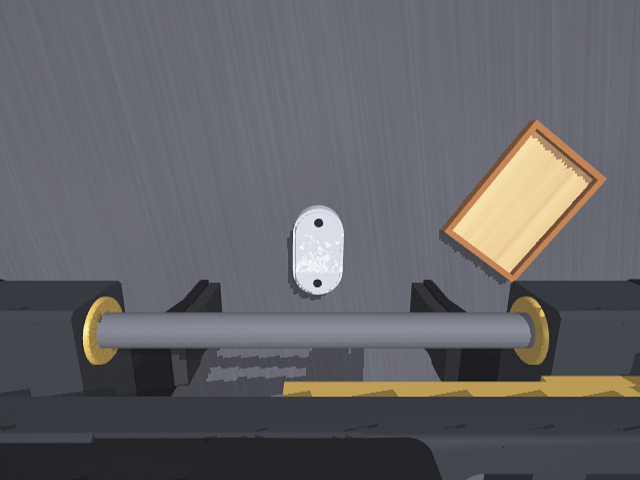

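The medium oval is at (319,250), square between the jaws, and both measurements agree.

Call:
step_arm:
  deltas:
    - [1,0.03,0,0.0005,0.5]
    - [1,0.06,0,0.0005,0.5]
    - [1,0.08,0,0.0005,0.5]
    - [1,0.088,0,0.0005,0.5]
    - [1,0.0922,0,0.0005,0.5]
    - [1,0.0922,0,0.0005,0.5]
    - [1,0.0922,0,0.0005,0.5]

```text
time_s: 10.7
tool_pos: [0.4471, 0.0702, 0.0282]
tool_rot: [39.8, 89.9, 30.4]
force: [0.0, 1.3, -0.2]
grip_width: 0.0873
```

Call:
step_arm:
  deltas:
    - [0,0,0,0,0]
    - [-0.1,0,0,0,0]
    - [-0.5,0,0,0,0]
    - [-1,0,0,0,0]
    - [-1,0,0,0,0]
    - [-1,0,0,0,0]
    - [-1,0,0,0,0]
    - [-1,0,0,0,0]
  newtons: 30

```text
time_s: 11.7
tool_pos: [0.4466, 0.07, 0.0276]
tool_rot: [15.0, 90.0, 5.5]
force: [0.9, -0.2, -0.0]
grip_width: 0.033
```

```bash
python3 -c "
from h import *
plan(588.8,78.7,100,45.3)"
```

```text
shift [-0.0724  0.032   0.1388] turn 35.23062820211385 tilt [ 0.  0. -1.] q [-46.   8.  36. 124.  -7.  49. -16.] F [ 0.9 -0.2 -0. ] w 0.033 t 11.7
```

Call:
step_arm:
  deltas:
    - [-1,-0.02,0,0,0]
    - [-1,-0.05,0,0,0]
    - [-1,-0.0724,0.007,0.03,9]
    - [-1,-0.0724,0.015,0.065,18]
    - [-1,-0.0724,0.023,0.1,27]
    - [-1,-0.0724,0.032,0.1388,35.3]
    - [-1,-0.0724,0.032,0.1388,35.3]
    - [-1,-0.0724,0.032,0.1388,35.3]
    - [-1,-0.0724,0.032,0.1388,35.3]

```text
time_s: 12.82
tool_pos: [0.5874, 0.0787, 0.0996]
tool_rot: [-156.4, 89.9, 158.9]
force: [1.5, -0.9, -3.9]
grip_width: 0.0333
```

Run:
```python
from h import *
pic,d,W=cloud('wrist'); save('w5',pic)
plan(588.8,78.7,31,45.3)
```

```text
shift [0.0689 0.0008 0.001 ] turn -0.04396108333423854 tilt [-0.001  0.001 -1.   ] q [-43.  21.  40. 102. -15.  62. -43.] F [ 0.5 -0.5 -4.1] w 0.0333 t 12.875
```

View pics/w5.png

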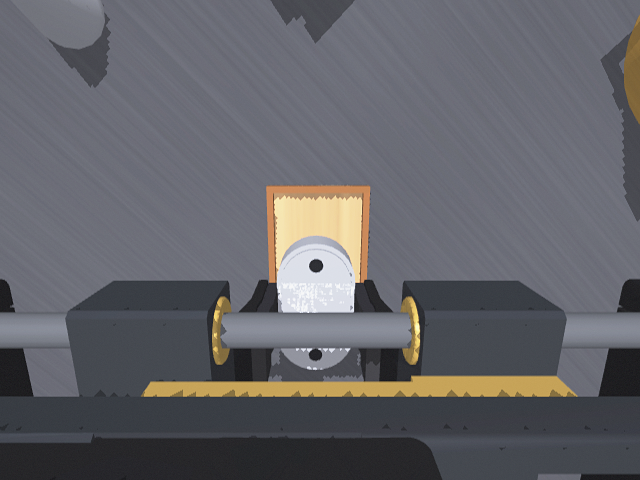

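The medium oval is held with its dots at (316,266) and (316,354), square over the medium tray. Lowering.

Call:
step_arm:
  deltas:
    - [-1,0.03,0.0005,0.0005,0]
    - [-1,0.05,0.0005,0.0005,0]
    - [-1,0.06,0.0005,0.0005,0]
    - [-1,0.066,0.0005,0.0005,0]
    - [-1,0.068,0.0005,0.0005,0]
    - [-1,0.0688,0.0005,0.0005,0]
    - [-1,0.0688,0.0005,0.0005,0]
    - [-1,0.0688,0.0005,0.0005,0]

```text
time_s: 13.88
tool_pos: [0.5896, 0.0788, 0.0315]
tool_rot: [70.1, 90.0, 25.3]
force: [0.8, 0.2, -3.8]
grip_width: 0.034
```

Call:
step_arm:
  deltas:
    - [-1,0.0003,0,0,0]
    - [-1,0.0005,0,0,0]
    - [-1,0.0005,0,0,0]

```text
time_s: 14.25
tool_pos: [0.5894, 0.0787, 0.0307]
tool_rot: [137.3, 90.0, 92.5]
force: [0.1, -0.3, -3.2]
grip_width: 0.0337
```

Call:
step_arm:
  deltas:
    - [-1,0.0005,0,0,0]
    - [-1,0.0005,0,0,0]

```text
time_s: 14.5
tool_pos: [0.5894, 0.0787, 0.0306]
tool_rot: [146.8, 90.0, 102.1]
force: [-1.9, 0.8, 1.3]
grip_width: 0.0334
```

Call:
step_arm:
  deltas:
    - [-0.15,0,0,0,0]
    - [0,0,0,0,0]
    - [0.15,0,0,0,0]
    - [0.15,0,0,0,0]

```text
time_s: 15.0
tool_pos: [0.5896, 0.0788, 0.0303]
tool_rot: [60.3, 90.0, 15.5]
force: [0.3, -0.1, -0.6]
grip_width: 0.0487
```

Call:
step_arm:
  deltas:
    - [0.15,-0.02,0,0,0]
    - [0.3,-0.06,0,0,0]
    - [1,-0.1,0,0,0]
    - [1,-0.12,0,0,0]
    - [1,-0.12,0,0,0]

```text
time_s: 15.62
tool_pos: [0.5904, 0.0789, 0.152]
tool_rot: [69.3, 89.8, 24.5]
force: [-0.2, 0.1, 0.1]
grip_width: 0.0792
```

Run:
```python
from h import *
pic,d,W=cloud('wrist'); save('w6',pic)
plan(437.3,295,130,-73.8)
```

```text
shift [ 0.0203  0.0464 -0.2601] turn -60.95693186006747 tilt [ 0.     0.001 -1.   ] q [-45.  18.  41.  99. -13.  67. -45.] F [-0.8 -0.  -0.7] w 0.0822 t 15.675
```

View pics/w6.png

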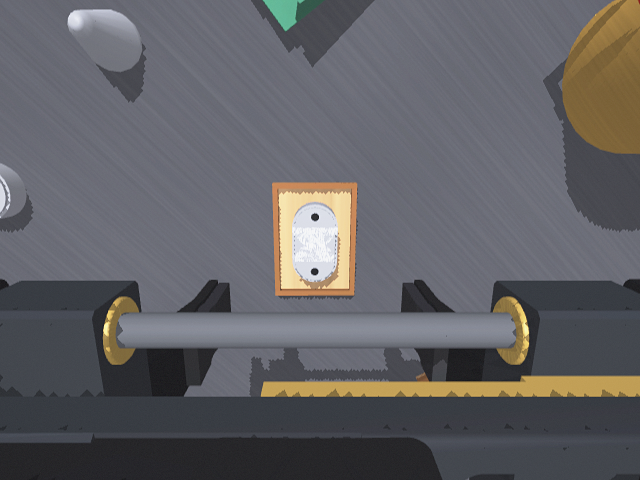

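The medium oval is in place at (315,243). Now the large one.

Call:
step_arm:
  deltas:
    - [1,0,0.008,-0.043,-10]
    - [1,0,0.016,-0.09,-20]
    - [1,0,0.024,-0.135,-30]
    - [1,0.01,0.032,-0.18,-40]
    - [1,0.015,0.04,-0.225,-50]
    - [1,0.02,0.0464,-0.26,-60]
    - [1,0.02,0.0464,-0.26,-61]
    - [1,0.02,0.0464,-0.26,-61]
    - [1,0.02,0.0464,-0.26,-61]
    - [1,0.02,0.0464,-0.26,-61]

```text
time_s: 16.92
tool_pos: [0.4382, 0.2937, 0.1301]
tool_rot: [-63.0, 90.0, -46.9]
force: [-0.2, 0.3, 1.3]
grip_width: 0.0868
```

Run:
```python
from h import *
pic,d,W=cloud('wrist'); save('w7',pic)
for n in ['oval_large']:
  for r in regions_of('wrist',n)[:1]:
    m=r['pixels']&(d>0); p=W[m]
    print(n,round(r['p'],2),np.round(r['pixel']),m.sum(),*rect(p[p[:,2]>.012]),np.round(np.percentile(p[:,2],[5,50,95])*1000,1))
plan(437.3,295,27,-73.8)
```

```text
oval_large 0.96 [312. 243.] 5720 [436.6 295.6] [76.1 42.1] -72.7 [15.2 17.9 19.1]
shift [ 0.1032  0.001  -0.0004] turn -0.05868995836547697 tilt [ 0.  0. -1.] q [-61.   9.  26. 109.  -4.  63. -17.] F [ 0.7 -0.1  0.2] w 0.0872 t 17.025
```

View pics/w7.png

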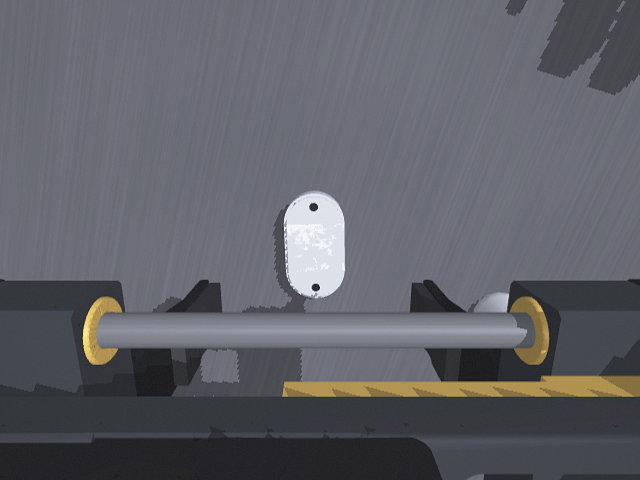

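The large oval is at (315,247), squared up.

Call:
step_arm:
  deltas:
    - [1,0.03,0.001,-0.0005,-0.6]
    - [1,0.06,0.001,-0.0005,-0.6]
    - [1,0.085,0.001,-0.0005,-0.6]
    - [1,0.098,0.001,-0.0005,-0.6]
    - [1,0.103,0.001,-0.0005,-0.6]
    - [1,0.103,0.001,-0.0005,-0.6]
    - [1,0.103,0.001,-0.0005,-0.6]

```text
time_s: 17.9
tool_pos: [0.4374, 0.296, 0.0281]
tool_rot: [27.3, 89.9, 44.1]
force: [0.1, 0.8, 0.2]
grip_width: 0.087
```

Call:
step_arm:
  deltas:
    - [0.3,0,0,0,0]
    - [0.1,0,0,0,0]
    - [-0.3,0,0,0,0]
    - [-1,0,0,0,0]
    - [-1,0,0,0,0]
    - [-1,0,0,0,0]
    - [-1,0,0,0,0]
    - [-1,0,0,0,0]
  newtons: 40

```text
time_s: 18.9
tool_pos: [0.4368, 0.2956, 0.0272]
tool_rot: [15.4, 90.0, 32.2]
force: [-0.2, 0.2, -1.3]
grip_width: 0.0416
```

```bash
python3 -c "
from h import *
plan(480,0,110,-72.7);plan(431.4,-265.9,110,-72.7)"
```

```text
shift [-0.0829 -0.2954 -0.0442] turn -0.47002991766868263 tilt [ 0.  0. -1.] q [-59.  17.  25. 114.  -9.  51. -13.] F [-0.2  0.2 -1.3] w 0.0416 t 18.9
shift [-0.0829 -0.5359 -0.1677] turn -0.47002991766868263 tilt [ 0.  0. -1.] q [-59.  17.  25. 114.  -9.  51. -13.] F [-0.2  0.2 -1.3] w 0.0416 t 18.9
```

Call:
step_arm:
  deltas:
    - [-1,-0.02,0,0,0]
    - [-1,-0.05,0,0,0]
    - [-1,-0.083,-0.02,0,0]
    - [-1,-0.083,-0.06,-0.006,0]
    - [-1,-0.083,-0.1,-0.012,0]
    - [-1,-0.083,-0.14,-0.018,0]
    - [-1,-0.083,-0.18,-0.024,0]
    - [-1,-0.083,-0.22,-0.032,0]
    - [-1,-0.083,-0.26,-0.038,0]
    - [-1,-0.083,-0.295,-0.044,0]

```text
time_s: 20.15
tool_pos: [0.479, -0.0012, 0.1093]
tool_rot: [168.2, 89.9, -175.0]
force: [0.7, 0.6, -4.3]
grip_width: 0.041
```

Call:
step_arm:
  deltas:
    - [-1,0,-0.035,-0.018,-0.4]
    - [-1,0,-0.07,-0.036,-0.4]
    - [-1,0,-0.105,-0.054,-0.4]
    - [-1,0,-0.14,-0.072,-0.4]
    - [-1,0,-0.175,-0.09,-0.4]
    - [-1,0,-0.21,-0.108,-0.4]
    - [-1,0,-0.2405,-0.1235,-0.4]
    - [-1,0,-0.2405,-0.1235,-0.4]
    - [-1,0,-0.2405,-0.1235,-0.4]
    - [-1,0,-0.2405,-0.1235,-0.4]

```text
time_s: 21.4
tool_pos: [0.4315, -0.2641, 0.1097]
tool_rot: [99.9, 89.9, 117.3]
force: [0.1, 1.5, -4.3]
grip_width: 0.0413
```

Run:
```python
from h import *
pic,d,W=cloud('wrist'); save('w8',pic)
plan(431.4,-265.9,31,-72.7)
for r in regions_of('wrist','tray_large')[:1]:
    m=r['pixels']&(d>0); p=W[m]; print(r['p'],*rect(p))
```

```text
shift [ 0.0788 -0.0017 -0.0007] turn 0.042034539829145956 tilt [-0.     0.001 -1.   ] q [-21.  10.  54. 114.  -9.  61.  54.] F [-0.4  0.2 -4.5] w 0.0414 t 21.45
0.57 [ 427.5 -247.6] [75.4 73.4] 16.9
```

View pics/w8.png

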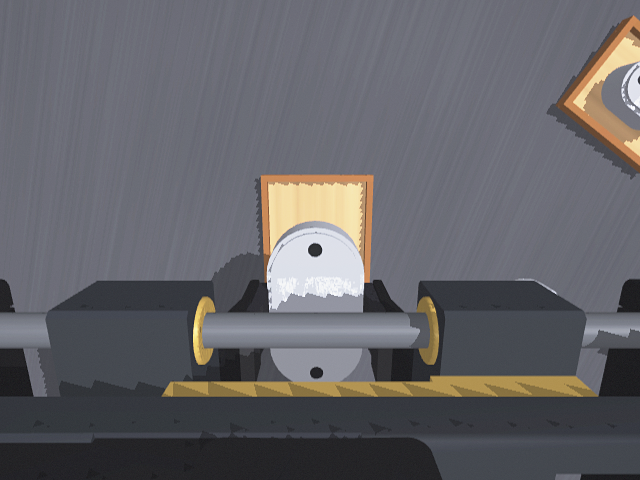

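The large oval is held with its dots at (315,250) and (316,373), square over the large tray. Lowering.

Call:
step_arm:
  deltas:
    - [-1,0.03,-0.001,0,0]
    - [-1,0.055,-0.001,0,0]
    - [-1,0.068,-0.001,0,0]
    - [-1,0.075,-0.001,0,0]
    - [-1,0.077,-0.001,0,0]
    - [-1,0.0785,-0.001,0,0]
    - [-1,0.0785,-0.001,0,0]
    - [-1,0.0785,-0.001,0,0]

```text
time_s: 22.5
tool_pos: [0.432, -0.2665, 0.032]
tool_rot: [-15.7, 90.0, 1.6]
force: [-0.4, -0.0, -5.1]
grip_width: 0.0415
```

Call:
step_arm:
  deltas:
    - [-1,0.0003,0,0,0]
    - [-1,0.0006,0,0,0]
    - [-1,0.0006,0,0,0]

```text
time_s: 22.88
tool_pos: [0.4317, -0.2664, 0.031]
tool_rot: [72.8, 90.0, 90.0]
force: [0.5, 0.2, -4.6]
grip_width: 0.0415
```

Call:
step_arm:
  deltas:
    - [-1,0.0004,0,0,0]
    - [-1,0.0007,0,0,0]
    - [-1,0.0007,0,0,0]

```text
time_s: 23.25
tool_pos: [0.4317, -0.2664, 0.0303]
tool_rot: [69.2, 90.0, 86.5]
force: [0.7, -1.0, -4.9]
grip_width: 0.0417
```

Call:
step_arm:
  deltas:
    - [-1,0.0004,0,0,0]
    - [-1,0.0004,0,0,0]
    - [-1,0.0004,0,0,0]

```text
time_s: 23.62
tool_pos: [0.4318, -0.2665, 0.0302]
tool_rot: [51.3, 90.0, 68.5]
force: [-1.8, 1.2, -0.6]
grip_width: 0.0414
```

Contact: the weight has come off the wrist. Releasing.

Call:
step_arm:
  deltas:
    - [0.05,0,0,0,0]
    - [0.2,0,0,0,0]
    - [0.35,0,0,0,0]
    - [0.35,0,0,0,0]

```text
time_s: 24.12
tool_pos: [0.4319, -0.2665, 0.03]
tool_rot: [-36.3, 90.0, -19.0]
force: [0.4, 0.2, 0.7]
grip_width: 0.058
```

Call:
step_arm:
  deltas:
    - [0.35,-0.02,0,0,0]
    - [0.5,-0.06,0,0,0]
    - [1,-0.1,0,0,0]
    - [1,-0.15,0,0,0]
    - [1,-0.18,0.03,0,0]
    - [1,-0.18,0.08,0,0]
    - [1,-0.18,0.13,0,0]
    - [1,-0.18,0.18,0,0]
    - [1,-0.18,0.18,0,0]

```text
time_s: 25.25
tool_pos: [0.3776, -0.091, 0.209]
tool_rot: [-179.5, 89.9, -161.9]
force: [0.3, -1.3, 0.3]
grip_width: 0.087
```

Run:
```python
from h import *
plan(431,-266,100)
pic,d,W=cloud('top'); save('top1',pic)
for n in ['oval_small','oval_medium','oval_large','tray_small','tray_medium','tray_large','round_sinker','bell_sinker']:
    for r in regions_of('top',n)[:2]:
        m=r['pixels']&(d>0); p=W[m]
        print(n,round(r['p'],2),np.round(r['pixel']),m.sum(),*rect(p),np.round(np.percentile(p[:,2],[5,50,95])*1000,1))
```

```text
shift [ 0.109  -0.183  -0.0019] turn None tilt [-0.002 -0.001 -1.   ] q [-27. -17.  31. 120.   9.  75.  18.] F [ 0.3 -1.3  0.3] w 0.087 t 25.25
oval_small 0.36 [215. 174.] 1783 [771.  214.5] [182.1  63.8] -8.3 [ 2.3 12.8 33. ]
oval_medium 0.81 [278. 248.] 443 [588.7  78.4] [59.1 35.2] 39.9 [18.  21.2 23.9]
oval_large 0.73 [451. 328.] 835 [ 431.3 -269.5] [81.4 47.4] -72.3 [ 4.9 20.7 24. ]
oval_large 0.68 [214. 175.] 1720 [771.3 218.2] [182.1  67.7] -6.8 [ 3.4 13.1 33.2]
tray_small 0.9 [366. 244.] 779 [ 592.1 -111. ] [78.  58.5] -16.1 [ 0.5  4.4 10.3]
tray_large 0.76 [443. 320.] 1158 [ 432.  -264.1] [106.8  72.3] -72.6 [ 0.8  4.3 10. ]
round_sinker 0.69 [278. 249.] 456 [588.4  78.6] [58.7 33.9] 45.7 [18.  21.2 23.9]
bell_sinker 0.57 [183. 248.] 275 [587.5 274.3] [37.  28.6] -20.2 [ 8.  25.3 48.3]
```

View pics/top1.png

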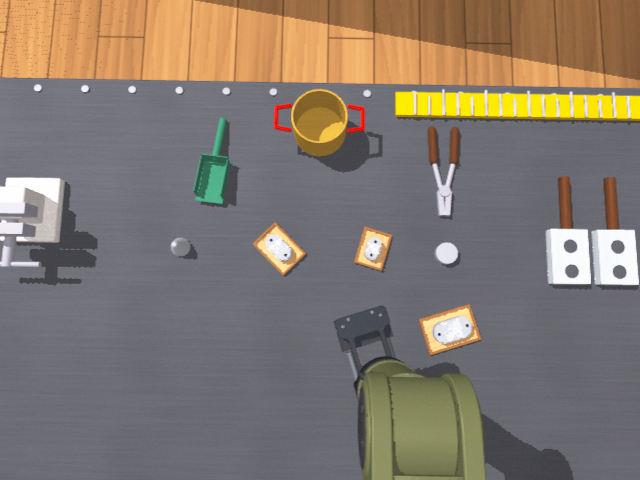

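All three ovals sit centred in their own trays, at (279,247), (374,249) and (452,330). The bystanders have not moved. Joint 2 is near its lower limit, so I'm easing off before handing in.

Call:
step_arm:
  deltas:
    - [1,0,-0.03,0.02,0]
    - [1,0,-0.06,0.05,0]
    - [1,0,-0.06,0.05,0]
    - [1,0,-0.06,0.05,0]

```text
time_s: 26.2
tool_pos: [0.4434, -0.1369, 0.2096]
tool_rot: [159.9, 89.9, 177.1]
force: [0.3, 1.0, 0.2]
grip_width: 0.0866
```

```bash
python3 -c "
from h import *
o=monitor.get_obs(); print(o['qpos'],o['tool_pos'],o['joint_velocities'].round(1),o['time_s'])
print(env.sign_off())"
```

```text
[-27.60120569  -5.79453681  39.57872572 112.08393474   3.88043284
  72.50550973  27.87682938] [ 0.44335581 -0.13689178  0.20961539] [ 0.2 -1.6 -0.6  1.  -0.  -0.1  0. ] 26.2
the job is handed in; nothing more can be done
None
```

I placed the small, medium and large oval sinkers, in that order, in the trays of their own size, and handed the job in at 26.2 s. Each was lowered until the wrist force showed contact before I let go.

**Position:** The final top view shows all three inside their rims and lengthwise with their trays. The medium and large are centred to about 5 mm or better, and their tops are at about 21 mm, as they should be when flat on the floor. For the small one I relied on a wrist picture just after its release, because the network did not find it in the final top view.

**Network errors:** In that final view the network also gave some wrong labels: it called the scoop an oval and the medium oval a round sinker. The picture itself was clear.

**Bystanders:** By eye, the round and bell sinkers, the cutter and the scoop look unmoved.

**Joint limit:** My last retreat took joint 2 to about -17°, and its limit is -17.29°. I did not see it pass the limit, and I backed it off to -5.8° before handing in.

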